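# Set the handpiece controller to its third click and start it

## Robot

A 6-joint arm with a two-finger parallel gripper is mounted at the origin on the work surface. World frame = base frame: x ahead of the robot, y to its left, z up, the work surface at z = 0. Lengths are in m, angles in degrees, forces in N, time in s.
With the tool pointing down it reaches from about 0.25 to 0.725 m from the base axis. Payload 9.7 kg.
Tool frame: the origin (TCP) lies at the very end of the fingers, on their centre line; the grasp point (between the pads) lies 19 mm behind it; z points along the fingers, y is the direction in which the jaws open and shut (so a half turn about z gives the same grasp; the last joint's range is limited). The gripper opens to 85 mm and grips with 20 to 120 N. Pads are 22 mm wide; open, the fingers measure 114 mm over their backs; the gripper's body (76 mm by 85 mm) begins 54 mm behind the grasp point. The pads swing forward as they close: fully open they stand 13 mm farther back than shut.
Start: joints at [-63.255, 4.979, 10.078, 95.1, 0, 90], TCP at [0.248, -0.491, 0.231] pointing down, gripper open.
Joint ranges: [-179.16, 179.16], [-48.56, 103.87], [-65.8, 70.77], [-126.05, 130.52], [-82.76, 87.17], [-180, 180]. Speed limits (degrees/s): [127.2, 127.2, 147.25, 180, 180, 180].

## Interface

Orientations are given as [roll, pitch, yaw] about the fixed x, y, z axes, in that order (R = Rz(yaw) Ry(pitch) Rx(roll)).
In Python, from workcell import bot gives the robot as it stands.
- The arm moves only by the shell command python3 -m pendant 'ROWS' [FORCE]. ROWS is JSON, a list that holds one entry, the list of rows, each a list of 7 numbers: the shift along the tool's x, y, z in cm, then the turn, a rotation vector about the tool's x, y, z in rad, then the opening in per cent of the stroke, from 0 (shut) to 100 (fully open). In form: [[[dx, dy, dz, ax, ay, az, gripper], ...]]. A call has 1 to 5 rows; each row shifts and turns the pose as measured when the row begins, along the tool's axes as they then stand; what a row does not reach is not made up. A row lasts 1/12 s, in which the tool goes at most 41.7 mm and 7.16 degrees, less where a joint would pass 70% of its speed; a pose out of reach is approached as far as the arm can. A call with a gripper value outside its range is refused whole. The fingers move at their own pace and stop on an object; FORCE is the grip in N (left out, the last holds). Time passes only in rows, so rows that do not move let the fingers close. It gives the time, the measured TCP pose, the force and the opening at its end, in the units of the state.
- bot.get_obs(): the state, without advancing time (a new reading comes with each control period).
- bot.camera(name): name is "scene" or "top" or "wrist"; returns the picture (384x512x3 uint8, red, green, blue); there is no depth.
- bot.get_calibration(name): a dict with "intrinsics" (3x3 intrinsics, pixels), "pose" (4x4, takes a point from camera to world coordinates); the wrist camera has in their place "T_tool_cam" (4x4, takes a point from camera to tool coordinates, whose origin is the TCP and whose axes are the flange's). Camera axes: x right, y down, z forward; pixel columns grow to the right and rows downward; lengths in m; the calibration is good to about 2 mm. A picture is of the moment at which its call begins: read the wrist's pose just before it. get_calibration takes no time and is no camera call.
- bot.job_done(): hands the job in, once; it reports no verdict.
Trained networks look in the newest picture that a camera, given by its name, has taken for a name from the list of things; names that differ only in an ending like _2 or _b are one class to them, and where a whole thing is asked for, a point or a joint stands for the part that bears it (a point fixed in the world has none). Each returns a list of dicts, best first, with "confidence" (0 to 1); they miss things now and then, are a little off and sometimes report something else, mostly with a low value. They report only what shows in the picture. A call takes as long as a camera call.
- bot.masks_of(camera, thing): "pixels" (384x512 bool, what is visible of it) and "extent" ([left, top, right, bottom] in pixels, round what is visible of it).
- bot.mark_of(camera, thing): "uv" ([column, row] in pixels: a listed point, or the origin of a listed thing).
The state is a dict: "time": time; "q": joint angles; "qd": joint speeds; "joint_efforts": joint torques, N m; "ee_pos": TCP position; "tcp_rot": TCP orientation; "wrist_force": force on the tool from outside, world axes, zero at the start; "torque": the same for the moment, N m; "opening": finger opening in m.
Only numpy, scipy, OpenCV 4.12 (cv2) and the standard library are available. Lean on these libraries where they do the work, as an engineer would, in place of code of your own. Each camera call takes 0.05 s, during which the arm holds its last target. There are 200 camera calls.

## Task

On the handpiece control unit, push the speed lever back to its off stop, the end of the slot nearest the start button; then push it forward three clicks, never beyond the third, and leave it resting in that third click. Only then press the large round start button all the way down and let it come up. Push the lever without pinching it between the fingers, and leave everything else on the bench where it is.

Things in the scene. Friction and masses are not known exactly. Their poses are not given: they have to be found in the camera images.
- unit: Grey control unit fixed to the bench, 150 (own x) x 200 (own y) x 60 mm high on a black foot 3 mm wider all round. Origin: centre of its underside; z up, -x side nearest the robot; yaw differs. On its flat top, in its own (x, y) mm: lever slot along y at x = +30 with seven ticks; round start button (-35, -62); small fixed dial 18 wide, 12 high (-45, +2); loose ring near (-45, +63).
- lever_top (a point): Centre of the speed lever's upper face, 101 mm above the bench. The lever is an upright black flat-sided grip, 30 mm along the unit's x, 16 mm along its y, its sides reaching from 71 to 101 mm above the bench (the unit's top is at 60). It slides along the unit's y only; axes as the unit's.
- speed (a joint): Lever travel, m: 0 at the off stop (slot's -y end, longest tick), growing to the unit's +y, other stop 0.090. A click every 0.015: the third is 0.045, mid-slot. Moving it takes up to 5.5 N at 30 mm/s; past half-way it snaps ahead into the next click, off the finger behind it, and stays. Inertia about 1.3 kg: push at 30 mm/s or less. Starts near the first or second click.
- start_top (a point): Centre of the upper face of the start button, 82 mm above the bench when up: a grey round button 28 mm in diameter, facing up, in a round black housing 44 mm wide and 12 mm high, near the unit's -x, -y corner.
- start (a joint): Travel of the start button in m: 0 up, 0.006 fully down (about 5 N); a spring brings it up again when released.
- band: Loose brass ring, 24 mm outside, 6 mm high, 12 g, lying on the unit's top. Origin at the centre of its underside. To be left alone.
- block: Loose steel bench block 64 x 64 x 22 mm beside the unit's -y end. Origin at the centre of its underside. To be left alone.
- handpiece: Loose black and metal handpiece, 175 mm long, 26 mm thick, lying beyond the bowl off the unit's +y end. Origin on the bench under its middle. To be left alone.
- cup: Loose white bowl, 66 mm wide and 50 mm high, beside the unit's +y end. Origin at the centre of its underside. To be left alone.
- jar: Loose amber jar, 52 mm wide, 62 mm high, behind the unit (+x). Origin at the centre of its underside. To be left alone.
- mandrel: Loose upright wooden ring stick on a 60 mm foot, 130 mm high, behind the unit (+x). Origin at the centre of its underside. To be left alone.
- mallet: Loose hammer, 220 mm long, lying on the right (-y) of the bench. Origin on the bench under it. To be left alone.

How it is judged (in metres and radians):
On the way, in this order (a step that is already met when the one before it is completed fails the run):
1. the lever is back at its off stop (value of joint speed below 0.003 m), for 0.1 s.
2. the lever rests in the third click (value of joint speed between 0.042 and 0.048 m), for 0.3 s.
3. the start button is pressed fully down (value of joint start above 0.0045 m), for 0.03 s.
At the end, for the whole second after the job is handed in: The lever rests in the third click (joint within 3 mm of 0.045), having first been back at its off stop (under 3 mm) and never beyond the third click; the start button has been pressed at least 4.5 mm down after that and has come up again (under 1.5 mm); no bystander moved by more than 20 mm (all of step 2 and value of joint start below 0.0015 m); the robot touches nothing.
It fails at once if the lever goes beyond the third click (more than half-way to the fourth) (value of joint speed above 0.0525 m).
It fails at once if the start button is pressed while the lever is not in the third click (value of joint start above 0.003 m and (value of joint speed below 0.04 m or value of joint speed above 0.05 m)).
It fails at once if the lever is pinched between the fingers (horizontal distance between the grasp point and lever_top below 0.007 m and z of the grasp point in the frame of lever_top below 0.016 m and contact force between the fingers and speed above 0.5 N).
It fails at once if a bystander is lifted, carried or pushed by more than 20 mm (distance of any of band, block, handpiece, cup, jar, mandrel, mallet from where it was at the start of the episode above 0.02 m).
It also fails if it takes over 54 s, if anything falls off the work surface, if the arm or the gripper's body presses on something with over 40 N, if the wrist force passes 120 N, or if a joint passes its speed limit or range.

## Working session

There is one attempt and no reset: what is moved stays moved. The work goes in short steps, Python scripts to look and compute and a shell command to move; the robot and the scene stay as the last step left them, time stands still between calls to the robot, and variables do not carry over. Pictures are saved under pics/ and viewed, about 8 in all and at most 12, crops included, and the job is handed in when it is done.

```bash
mkdir -p pics; ls
cat > h.py <<'E'
import numpy as np, cv2
from scipy.spatial.transform import Rotation as R
from workcell import bot
def toolpose():
    o=bot.get_obs(); T=np.eye(4); T[:3,:3]=R.from_euler('xyz',o['tcp_rot'],degrees=True).as_matrix(); T[:3,3]=o['ee_pos']; return T
def cam(name):
    c=bot.get_calibration(name); K=np.array(c['intrinsics'])
    P=np.array(c['pose']) if 'pose' in c else toolpose()@np.array(c['T_tool_cam'])
    return K,P
def ray(name,uv,z,KP=None):
    K,P=KP or cam(name)
    d=P[:3,:3]@np.linalg.solve(K,[uv[0],uv[1],1.]); o=P[:3,3]
    return o+d*(z-o[2])/d[2]
def proj(name,p,KP=None):
    K,P=KP or cam(name)
    q=K@(P[:3,:3].T@(np.array(p)-P[:3,3])); return q[:2]/q[2]
E
python3 - <<'E'
from h import *
print(bot.get_obs())
for n in ("scene","top"):
    im=bot.camera(n); cv2.imwrite(f"pics/{n}0.png",im[:,:,::-1])
    for t,z in (("lever_top",.101),("start_top",.082),("unit",0),("band",.06),("block",0),("cup",0),("jar",0),("mandrel",0)):
        for m in bot.mark_of(n,t)[:2]: print(n,t,round(m['confidence'],2),np.round(m['uv'],1),ray(n,m['uv'],z).round(4))
a=cv2.imread("pics/top0.png"); print(bot.get_obs()['time'])
E
```

```text
pics
{'time': 0.0, 'q': array([-6.32541331e+01,  5.00978049e+00,  1.00332573e+01,  9.50995703e+01,
        1.84247135e-03,  9.00002375e+01]), 'qd': array([-0.12578897, -0.0617322 ,  0.04111114, -0.10425147, -0.02205017,
       -0.01189885]), 'joint_efforts': array([-3.30603802e-05, -5.20389855e+01,  4.64800358e+01,  1.62167352e-02,
        4.97034171e-05,  1.57092677e-05]), 'ee_pos': array([ 0.24741961, -0.49093926,  0.23058502]), 'tcp_rot': array([-1.79923907e+02, -1.84215431e-03,  2.67456270e+01]), 'wrist_force': array([-0.04974469, -0.48852637, -0.03195776]), 'torque': array([-0.02878367,  0.0187759 ,  0.00360123]), 'opening': 0.0853482645785294}
scene lever_top 0.57 [288.4 207.4] [0.6263 0.0353 0.101 ]
scene lever_top 0.29 [358.5 256.8] [0.6736 0.254  0.101 ]
scene start_top 0.4 [294.3 191.9] [0.5567 0.0214 0.082 ]
scene unit 0.57 [300.3 224.1] [ 0.5961  0.0686 -0.    ]
scene band 0.56 [332.7 213.6] [0.556  0.1441 0.06  ]
scene block 0.88 [246. 204.] [ 0.6133 -0.1079  0.    ]
scene jar 0.98 [250.9 250.2] [ 0.7439 -0.0154  0.    ]
scene mandrel 0.76 [284.9 278. ] [ 0.7711  0.1056 -0.    ]
scene mandrel 0.51 [388.3 238.8] [0.5149 0.3112 0.    ]
top lever_top 0.53 [214.9 180.2] [0.6243 0.0345 0.101 ]
top start_top 0.73 [206.2 198. ] [0.5768 0.0619 0.082 ]
top start_top 0.62 [222.8 200.3] [0.569  0.0154 0.082 ]
top unit 0.68 [202.6 193.9] [0.5947 0.0828 0.    ]
top band 0.46 [178. 200.] [0.5747 0.1454 0.06  ]
top block 0.97 [265.4 189.3] [ 0.6034 -0.1066  0.    ]
top cup 0.87 [144.7 192.2] [0.6047 0.2571 0.    ]
top cup 0.64 [233. 144.] [ 0.7441 -0.0122  0.    ]
top jar 0.52 [229.3 144.9] [ 0.7416 -0.0009  0.    ]
top mandrel 0.72 [197.6 135.2] [0.7742 0.0949 0.    ]
0.9
```

View pics/top0.png

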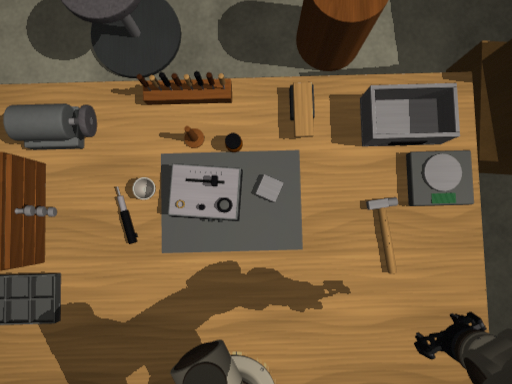

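The top view shows the unit at about (205,192), lever (213,181), button (223,205), block (268,188), and bowl, jar and mandrel close around it. Next I'll estimate yaw and plan the approach.

```bash
cat >> h.py <<'E'
def delta(target,yaw):
    """tool-axis shift in cm and yaw turn (rad about tool z) to a tool-down pose"""
    T=toolpose(); d=T[:3,:3].T@(np.array(target)-T[:3,3])*100
    r=R.from_matrix(T[:3,:3].T@R.from_euler('xyz',[180,0,yaw],degrees=True).as_matrix()).as_rotvec()
    return d.round(2), r.round(3)
E
python3 - <<'E'
from h import *
print(bot.get_calibration("wrist"))
for n in ("top","scene"):
    bot.camera(n)
    for m in bot.masks_of(n,"unit")[:1]:
        c=cv2.findContours(m['pixels'].astype(np.uint8),0,1)[0]; c=max(c,key=cv2.contourArea)
        b=cv2.boxPoints(cv2.minAreaRect(c)); print(n,m['confidence'],[ray(n,p,.06).round(3).tolist() for p in b])
print(delta([.54,.05,.30],-8))
E
```

```text
{'intrinsics': array([[267.02632915,   0.        , 252.13806936],
       [  0.        , 267.02632915, 186.30914469],
       [  0.        ,   0.        ,   1.        ]]), 'T_tool_cam': array([[-1.59676364e-03, -9.65887788e-01, -2.58956040e-01,
         6.60247049e-02],
       [ 9.99998484e-01, -1.36261887e-03, -1.08367541e-03,
        -6.01945738e-04],
       [ 6.93850458e-04, -2.58957378e-01,  9.65888500e-01,
        -1.42473384e-01],
       [ 0.00000000e+00,  0.00000000e+00,  0.00000000e+00,
         1.00000000e+00]])}
top 0.96 [[0.527, 0.177, 0.06], [0.686, 0.163, 0.06], [0.663, -0.045, 0.06], [0.505, -0.028, 0.06]]
scene 0.83 [[0.697, -0.031, 0.06], [0.504, -0.043, 0.06], [0.534, 0.187, 0.06], [0.712, 0.179, 0.06]]
(array([ 50.47, -35.16,  -6.87]), array([-0.   ,  0.   ,  0.606]))
```

```bash
python3 -m pendant '[[[3.3,-1.9,-0.3,0,0,0,0],[3.3,-1.9,-0.3,0,0,0,0],[3.3,-1.9,-0.3,0,0,0,0],[3.3,-1.9,-0.3,0,0,0,0],[3.3,-1.9,-0.3,0,0,0,0]]]' 
python3 -m pendant '[[[3.3,-1.9,-0.3,0,0,0,0],[3.3,-1.9,-0.3,0,0,0,0],[3.3,-1.9,-0.3,0,0,0,0],[3.3,-1.9,-0.3,0,0,0,0],[3.3,-1.9,-0.3,0,0,0,0]]]'
python3 -m pendant '[[[3.3,-1.9,-0.3,0,0,0,0],[3.3,-1.9,-0.3,0,0,0,0],[3.3,-1.9,-0.3,0,0,0,0],[3.3,-1.9,0,0,0,0,0],[3.3,-1.9,0,0,0,0,0]]]'
python3 -c "
from h import *
print(delta([.6,.06,.27],-6))"
```

```text
time: 1.52
ee_pos: [0.3518, -0.3317, 0.2442]
tcp_rot: [-179.9, 0.1, 26.1]
wrist_force: [1.1, -0.0, -0.6]
opening: 0.0253
time: 1.93
ee_pos: [0.4613, -0.1653, 0.2608]
tcp_rot: [180.0, -0.0, 26.0]
wrist_force: [1.1, -0.5, -0.9]
opening: 0.0002
time: 2.35
ee_pos: [0.5717, 0.0023, 0.2723]
tcp_rot: [179.8, -0.2, 26.0]
wrist_force: [1.1, -0.9, -0.3]
opening: 0.0001
(array([ 5.07, -3.94,  0.23]), array([ 0.002, -0.004,  0.559]))
```

```bash
python3 -m pendant '[[[2.5,-2,0,0,0,0,0],[2,-1.5,0,0,0,0,0],[0,0,0,0,0,0.12,0],[0,0,0,0,0,0.12,0],[0,0,0,0,0,0.12,0]]]' >/dev/null
python3 -m pendant '[[[0,0,0,0,0,0.12,0],[0,0,0,0,0,0.12,0],[0,0,0,0,0,0.05,0],[0,0,0,0,0,0,0]]]'
cat > look.py <<'E'
from h import *
import sys
KP=cam("wrist"); im=bot.camera("wrist"); cv2.imwrite(sys.argv[1],cv2.resize(im[:,:,::-1],(800,600)))
for t,z in (("lever_top",.101),("start_top",.082),("unit",0),("band",.06)):
    for m in bot.mark_of("wrist",t)[:2]: print(t,round(m['confidence'],2),np.round(m['uv'],1),ray(0,m['uv'],z,KP).round(4))
for m in bot.masks_of("wrist","unit")[:1]:
    c=max(cv2.findContours(m['pixels'].astype(np.uint8),0,1)[0],key=cv2.contourArea)
    q=cv2.approxPolyDP(c,8,True)[:,0]; print("unit",m['confidence'],[(p.tolist(),ray(0,p,.06,KP).round(3).tolist()[:2]) for p in q])
print(bot.get_obs()['time'],delta([.6,.06,.27],-6))
E
python3 look.py pics/w1.png
```

```text
time: 3.1
ee_pos: [0.6017, -0.0136, 0.2678]
tcp_rot: [-176.4, 0.4, -2.9]
wrist_force: [-0.3, -0.0, -0.3]
opening: -0.0003
lever_top 0.85 [214.4 155. ] [0.6233 0.0413 0.101 ]
lever_top 0.55 [ 75.8 213.2] [0.5557 0.2294 0.101 ]
start_top 0.79 [241.9 203.1] [0.5563 0.015  0.082 ]
unit 0.84 [204.2 162.4] [0.5977 0.0804 0.    ]
unit 0.41 [ 97.4 156.8] [0.6141 0.2533 0.    ]
band 0.51 [152.6 196. ] [0.5633 0.1435 0.06  ]
unit 0.85 [([125, 112], [0.679, 0.163]), ([135, 216], [0.534, 0.174]), ([269, 224], [0.517, -0.019]), ([276, 116], [0.663, -0.033])]
3.4 (array([-0.5 , -6.99,  0.25]), array([-0.062,  0.008,  0.059]))
```

View pics/w1.png

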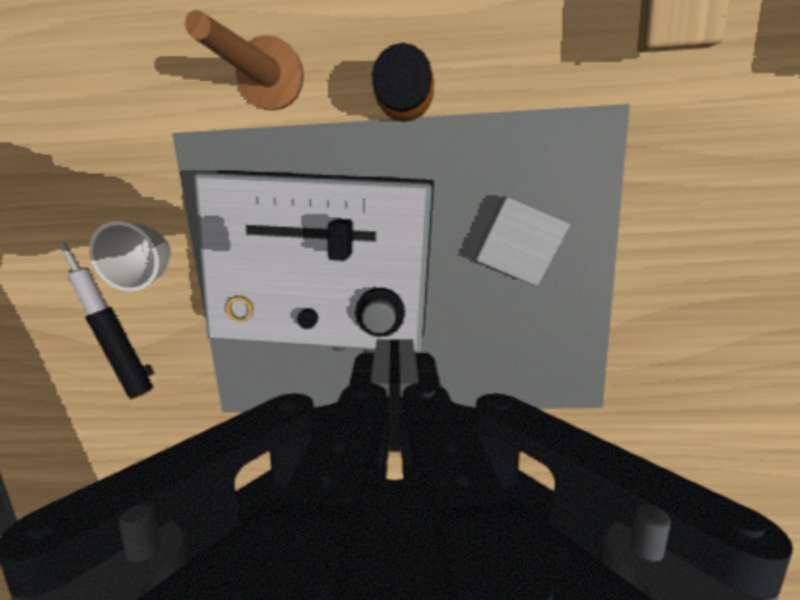

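Wrist view: the lever is at about (340,238), next to the second tick (click 1). The button is at (380,312) and the ring at (240,307). A fit of lever, button and corners agrees on unit centre (0.5965, 0.0735), yaw -5°. I'll go to the lever's +y side.

```bash
cat >> h.py <<'E'
C=np.array([.5965,.0735]); YAW=-5.
def U(x,y): # unit mm -> world xy
    a=np.radians(YAW); c,s=np.cos(a),np.sin(a); return C+np.array([c*x-s*y,s*x+c*y])/1000
def inU(p):
    a=np.radians(YAW); c,s=np.cos(a),np.sin(a); d=(np.array(p[:2])-C)*1000; return np.array([c*d[0]+s*d[1],-s*d[0]+c*d[1]]).round(1)
def go(x,y,z):
    o=bot.get_obs(); print("t",round(o['time'],2),"unit",inU(o['ee_pos']),"z",o['ee_pos'][2].round(4),"rot",o['tcp_rot'].round(1),"F",o['wrist_force'].round(1),"d",*delta([*U(x,y),z],YAW))
E
python3 -c "
from h import *
go(30,12,.15)"
```

```text
t 3.4 unit [ 12.5 -82.8] z 0.2681 rot [-176.4    0.4   -2.6] F [-0.  -0.3 -0.7] d [ 2.22 -8.65 12.36] [-0.062  0.008  0.042]
```

```bash
python3 -m pendant '[[[0.5,-2,2,-0.03,0,0.02,0],[0.5,-2,2,-0.03,0,0.02,0],[0.5,-2,3,0,0,0,0],[0.5,-2,3,0,0,0,0],[0.2,-0.6,2,0,0,0,0]]]' >/dev/null
python3 -m pendant '[[[0,0,0,0,0,0,0],[0,0,0,0,0,0,0]]]'
python3 -c "
from h import *
go(30,12,.15)"
```

```text
time: 3.98
ee_pos: [0.6253, 0.0301, 0.1503]
tcp_rot: [-177.4, 0.2, 1.7]
wrist_force: [-0.3, -0.5, 0.8]
opening: -0.0002
t 3.98 unit [ 32.5 -40.7] z 0.1503 rot [-177.4    0.2    1.7] F [-0.3 -0.5  0.8] d [ 0.36 -5.26  0.26] [-0.044  0.006  0.116]
```

```bash
python3 -m pendant '[[[0,-1.5,0,-0.01,0,0.04,0],[0,-1.5,0,-0.01,0,0.04,0],[0,-1.5,0,-0.01,0,0.03,0],[0,-0.5,0,0,0,0.02,0],[0,0,0,0,0,0,0]]]'
python3 -c "
from h import *
o=bot.get_obs();print(o['q'].round(1),o['qd'].round(1))
go(30,12,.15)"
```

```text
time: 4.4
ee_pos: [0.6265, 0.0187, 0.1594]
tcp_rot: [-176.5, 0.2, 0.2]
wrist_force: [-0.1, 0.1, -0.0]
opening: -0.0001
[1.000e-01 1.490e+01 1.340e+01 8.870e+01 3.500e+00 1.799e+02] [-0.1 -0.4  1.1  0.3 -0.1  0.1]
t 4.4 unit [ 34.6 -52. ] z 0.1594 rot [-176.5    0.2    0.2] F [-0.1  0.1 -0. ] d [ 0.12 -6.34  1.33] [-0.06   0.006  0.09 ]
```

The cause is joint 6 sitting at its 180° limit. I'll use tool yaw 85° instead, so tool x runs along the unit's +y. That puts joint 6 near 102°, and the 22 mm pad width does the pushing.

```bash
sed -i 's/^\(def go\)/TY=85.\n\1/; s/,z\],YAW))/,z],TY))/' h.py
python3 -m pendant '[[[0,0,0,0,0,-0.12,0],[0,0,0,0,0,-0.12,0],[0,0,0,0,0,-0.12,0],[0,0,0,0,0,-0.12,0],[0,0,0,0,0,-0.12,0]]]' >/dev/null
python3 -m pendant '[[[0,0,0,0,0,-0.12,0],[0,0,0,0,0,-0.12,0],[0,0,0,0,0,-0.12,0],[0,0,0,0,0,-0.12,0],[0,0,0,0,0,-0.12,0]]]' >/dev/null
python3 -m pendant '[[[0,0,0,0,0,-0.12,0],[0,0,0,0,0,-0.12,0],[0,0,0,0,0,0,0]]]'
python3 -c "
from h import *
o=bot.get_obs();print(o['q'].round(1))
go(30,12,.15)"
```

```text
time: 5.48
ee_pos: [0.6295, 0.0131, 0.1691]
tcp_rot: [179.6, -3.5, 86.0]
wrist_force: [-0.2, 0.7, -0.3]
opening: -0.0003
[-0.4 14.6 14.1 88.9  3.5 93.7]
t 5.48 unit [ 38.1 -57.3] z 0.1691 rot [179.6  -3.5  86. ] F [-0.2  0.7 -0.3] d [ 6.81 -0.71  2.33] [ 0.006 -0.062  0.017]
```

```bash
python3 -m pendant '[[[2,-0.2,0.5,0,-0.03,0.01,0],[2,-0.2,0.5,0,-0.03,0,0],[1.6,-0.2,0.5,0,0,0,0],[1,0,0,0,0,0,0],[0,0,0,0,0,0,0]]]' >/dev/null
python3 -c "
from h import *
go(30,12,.08)"
python3 look.py pics/w2.png
```

```text
t 5.9 unit [33.2  8.9] z 0.1584 rot [179.4  -0.   84. ] F [-0.8 -0.2  0.4] d [ 0.3  -0.41  7.83] [ 0.01   0.    -0.018]
unit 0.89 [221.6 182.2] [0.5958 0.074  0.    ]
band 0.84 [163.2 126.6] [0.5598 0.1438 0.06  ]
unit 0.87 [([296, 87], [0.678, 0.164]), ([127, 89], [0.535, 0.178]), ([148, 266], [0.518, 0.01]), ([182, 251], [0.555, 0.023]), ([214, 257], [0.586, 0.012]), ([242, 216], [0.619, 0.053]), ([263, 216], [0.639, 0.051]), ([293, 255], [0.665, 0.006])]
6.2 (array([ -2.02,  -2.73, -11.19]), array([ 0.008, -0.008,  1.57 ]))
```

View pics/w2.png

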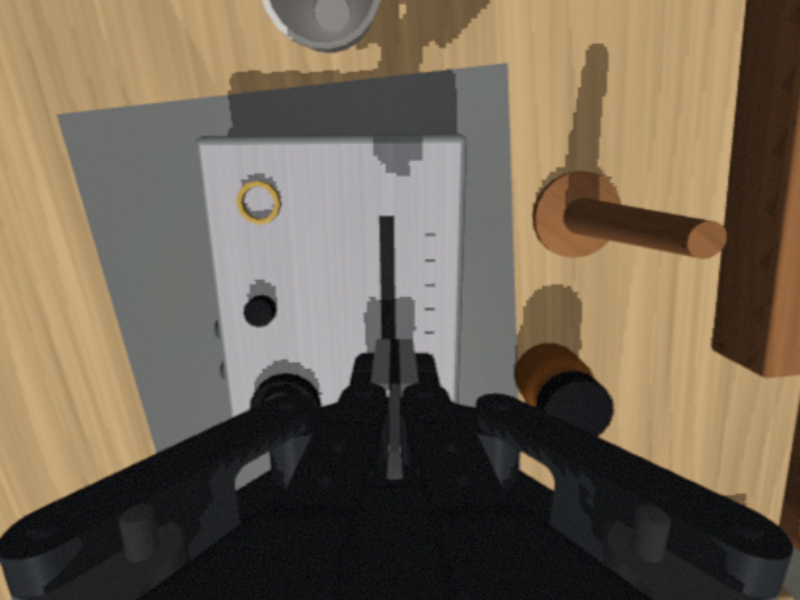

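The view shows the slot at (387,220–340), ticks to its right, and the fingertip over the slot. The lever is hidden behind the fingers and the path down is clear.

```bash
python3 -m pendant '[[[0.3,-0.4,1.6,0.01,0,-0.018,0],[0,0,2,0,0,0,0],[0,0,2,0,0,0,0],[0,0,1.6,0,0,0,0],[0,0,0.4,0,0,0,0]]]' >/dev/null
python3 -c "
from h import *
go(30,-10,.08)"
```

```text
t 6.62 unit [32.  6.] z 0.0831 rot [179.7  -0.   84.7] F [-0.4 -0.2  1.1] d [-1.6  -0.19  0.31] [ 0.006 -0.001 -0.006]
```

```bash
python3 -m pendant '[[[-0.5,-0.1,0.2,0,0,0,0],[-0.5,-0.1,0.1,0,0,0,0],[-0.22,0,0,0,0,0,0],[-0.22,0,0,0,0,0,0],[-0.22,0,0,0,0,0,0]]]' 
python3 -m pendant '[[[-0.22,0,0,0,0,0,0],[-0.22,0,0,0,0,0,0],[-0.22,0,0,0,0,0,0],[-0.22,0,0,0,0,0,0],[-0.22,0,0,0,0,0,0]]]' 
python3 -c "
from h import *
go(30,-26,.08)"
```

```text
time: 7.03
ee_pos: [0.6254, 0.0574, 0.082]
tcp_rot: [179.6, -0.1, 84.5]
wrist_force: [0.1, 2.9, -1.8]
opening: -0.0003
time: 7.45
ee_pos: [0.6249, 0.0465, 0.0835]
tcp_rot: [179.5, -0.2, 84.6]
wrist_force: [0.0, -0.1, 0.8]
opening: 0.0002
t 7.45 unit [ 30.6 -24.4] z 0.0835 rot [179.5  -0.2  84.6] F [ 0.  -0.1  0.8] d [-0.16 -0.07  0.35] [ 0.009 -0.004 -0.007]
```

```bash
python3 -m pendant '[[[-0.2,0,0.1,0,0,0,0],[-0.2,0,0.1,0,0,0,0],[-0.15,0,0,0,0,0,0]]]' 
python3 -c "
from h import *
go(30,-26,.08)
bot.camera('top'); print([(m['confidence'],inU(ray('top',m['uv'],.101))) for m in bot.mark_of('top','lever_top')])"
```

```text
time: 7.7
ee_pos: [0.6249, 0.0435, 0.083]
tcp_rot: [179.4, -0.6, 84.7]
wrist_force: [1.0, 12.2, -4.9]
opening: -0.0002
t 7.7 unit [ 30.9 -27.4] z 0.083 rot [179.4  -0.6  84.7] F [ 1.  12.2 -4.9] d [ 0.14 -0.1   0.3 ] [ 0.01  -0.011 -0.005]
[]
```

The off stop gave 12 N and calibrates the contact offset at about 10 mm. Next I back off, lift over and go to the −y side.

```bash
python3 -m pendant '[[[0.5,0,0,0,0,0,0],[0.7,0,0,0,0,0,0],[0,0,-2,0,0.01,0,0],[0,0,-2,0,0,0,0],[0,0,-1.5,0,0,0,0]]]' 
python3 -m pendant '[[[-1.5,0,-0.5,0,0,0,0],[-2,0,0,0,0,0,0],[-2,0,0,0,0,0,0],[-1,0,0,0,0,0,0],[0,0,0,0,0,0,0]]]' 
python3 -c "
from h import *
go(30,-78,.08)
KP=cam('wrist');bot.camera('wrist'); print([(m['confidence'],inU(ray(0,m['uv'],.101,KP))) for m in bot.mark_of('wrist','lever_top')])"
```

```text
time: 8.22
ee_pos: [0.6236, 0.0554, 0.1354]
tcp_rot: [179.8, -1.0, 84.7]
wrist_force: [-0.3, 0.2, 0.5]
opening: 0.0001
time: 8.63
ee_pos: [0.619, -0.0127, 0.1434]
tcp_rot: [179.4, -0.9, 84.8]
wrist_force: [-0.2, 0.5, 0.1]
opening: -0.0001
t 8.63 unit [ 30.  -83.9] z 0.1434 rot [179.4  -0.9  84.8] F [-0.2  0.5  0.1] d [ 0.49 -0.06  6.35] [ 0.01  -0.016 -0.004]
[(0.81, array([ 32.2, -44. ]))]
```

Lever seen at unit y −44, i.e. off. Now descend and push forward.

```bash
python3 -m pendant '[[[0,0,2,0.01,-0.01,0,0],[0,0,2,0,0,0,0],[0,0,1.6,0,0,0,0],[0,0,0.6,0,0,0,0],[0,0,0.1,0,0,0,0]]]' >/dev/null
python3 -c "
from h import *
go(30,-68,.08)"
```

```text
t 9.15 unit [ 30.6 -78.1] z 0.0783 rot [179.9  -0.4  85. ] F [0.3 0.3 0.6] d [ 1.01 -0.06 -0.17] [ 0.001 -0.006 -0.001]
```

```bash
python3 -m pendant '[[[0.4,0,-0.1,0,0,0,0],[0.4,0,-0.1,0,0,0,0],[0.22,0,0,0,0,0,0],[0.22,0,0,0,0,0,0],[0.22,0,0,0,0,0,0]]]' 
python3 -m pendant '[[[0.22,0,0,0,0,0,0],[0.22,0,0,0,0,0,0],[0.22,0,0,0,0,0,0],[0.22,0,0,0,0,0,0],[0.22,0,0,0,0,0,0]]]' 
python3 -c "
from h import *
go(30,-23,.08)
KP=cam('wrist');im=bot.camera('wrist'); cv2.imwrite('pics/w3.png',im[:,:,::-1]);print([(m['confidence'],inU(ray(0,m['uv'],.101,KP))) for m in bot.mark_of('wrist','lever_top')])"
```

```text
time: 9.57
ee_pos: [0.622, 0.0094, 0.0828]
tcp_rot: [179.9, -0.3, 85.0]
wrist_force: [-1.3, -5.0, -4.4]
opening: 0.0001
time: 9.98
ee_pos: [0.6236, 0.0215, 0.0841]
tcp_rot: [179.8, -0.3, 85.0]
wrist_force: [-1.3, -5.9, 0.0]
opening: -0.0002
t 9.98 unit [ 31.6 -49.5] z 0.0841 rot [179.8  -0.3  85. ] F [-1.3 -5.9  0. ] d [ 2.64 -0.16  0.42] [ 0.004 -0.005 -0.001]
[(0.59, array([ 29.6, -29.8]))]
```

View pics/w3.png

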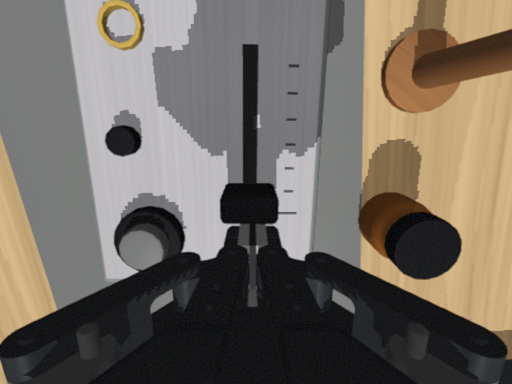

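The lever stands at about (250,203), at click 1 (unit y −29.8), with the finger in contact. Continuing slowly.

```bash
python3 -m pendant '[[[0.22,-0.03,0.1,0,0,0,0],[0.22,-0.03,0.1,0,0,0,0],[0.22,-0.03,0.1,0,0,0,0],[0.22,0,0,0,0,0,0],[0.22,0,0,0,0,0,0]]]' 
python3 -c "
from h import *
go(30,-23,.08)
KP=cam('wrist');im=bot.camera('wrist');print([(m['confidence'],inU(ray(0,m['uv'],.101,KP))) for m in bot.mark_of('wrist','lever_top')])"
```

```text
time: 10.5
ee_pos: [0.6245, 0.0322, 0.0823]
tcp_rot: [179.6, -0.2, 84.9]
wrist_force: [1.1, 0.6, 0.8]
opening: -0.0
t 10.5 unit [ 31.5 -38.7] z 0.0823 rot [179.6  -0.2  84.9] F [1.1 0.6 0.8] d [ 1.57 -0.16  0.23] [ 0.007 -0.004 -0.002]
[(0.91, array([ 30.5, -18. ]))]
```

```bash
python3 -m pendant '[[[0.22,-0.03,0.1,0,0,0,0],[0.22,-0.03,0.1,0,0,0,0],[0.22,-0.03,0,0,0,0,0],[0.22,0,0,0,0,0,0],[0.1,0,0,0,0,0,0]]]' 
python3 -c "
from h import *
go(30,-23,.08)
KP=cam('wrist');im=bot.camera('wrist');print([(m['confidence'],inU(ray(0,m['uv'],.101,KP))) for m in bot.mark_of('wrist','lever_top')])"
```

```text
time: 11.02
ee_pos: [0.6246, 0.042, 0.0798]
tcp_rot: [179.6, -0.1, 84.9]
wrist_force: [0.1, -3.2, 1.4]
opening: 0.0003
t 11.02 unit [ 30.7 -29. ] z 0.0798 rot [ 1.796e+02 -1.000e-01  8.490e+01] F [ 0.1 -3.2  1.4] d [ 0.6  -0.08 -0.02] [ 0.007 -0.001 -0.002]
[(0.95, array([30.7, -9.5]))]
```

```bash
python3 -m pendant '[[[0.2,0,0,0,0,0,0],[0.18,0,0,0,0,0,0]]]' 
python3 -c "
from h import *
go(30,-23,.08)
KP=cam('wrist');im=bot.camera('wrist');print([(m['confidence'],inU(ray(0,m['uv'],.101,KP))) for m in bot.mark_of('wrist','lever_top')])"
```

```text
time: 11.28
ee_pos: [0.6249, 0.0463, 0.0797]
tcp_rot: [179.6, -0.1, 84.9]
wrist_force: [0.7, 0.7, 0.1]
opening: -0.0
t 11.28 unit [ 30.6 -24.7] z 0.0797 rot [ 1.796e+02 -1.000e-01  8.490e+01] F [0.7 0.7 0.1] d [ 0.17 -0.07 -0.03] [ 0.007 -0.003 -0.002]
[(0.75, array([30.7, -3. ]))]
```

Snapped: force is back to zero. Back off, lift and take a look.

```bash
python3 -m pendant '[[[-0.6,0,0,0,0,0,0],[-0.6,0,0,0,0,0,0],[-0.6,0,-2,0,0,0,0],[-0.6,0,-2,0,0,0,0],[-0.6,0,-2,0,0,0,0]]]' >/dev/null
python3 -m pendant '[[[-1.2,-1.5,-0.5,0,0,0,0],[-1,-1.5,0,0,0,0,0],[-0.5,-1.5,0,0,0,0,0],[0,-1,0,0,0,0,0],[0,0,0,0,0,0,0]]]' 
python3 -c "
from h import *
go(-35,-62,.095)"
python3 look.py pics/w4.png
```

```text
time: 12.22
ee_pos: [0.5611, -0.0115, 0.1457]
tcp_rot: [179.8, -0.2, 84.9]
wrist_force: [-1.4, 0.3, 0.3]
opening: -0.0001
t 12.22 unit [-27.8 -87.7] z 0.1457 rot [179.8  -0.2  84.9] F [-1.4  0.3  0.3] d [ 2.55 -0.74  5.07] [ 0.004 -0.004 -0.001]
lever_top 0.94 [340.4  83.4] [0.6271 0.0694 0.101 ]
start_top 0.72 [241.3 167.7] [0.5553 0.0156 0.082 ]
unit 0.9 [281.   93.7] [0.599  0.0732 0.    ]
unit 0.81 [([191, 0], [0.529, 0.141]), ([188, 114], [0.515, 0.06]), ([200, 201], [0.514, -0.015]), ([362, 203], [0.659, -0.03]), ([387, 0], [0.675, 0.128]), ([250, 0], [0.573, 0.138]), ([238, 14], [0.563, 0.129])]
12.5167 (array([  7.41,   3.12, -12.49]), array([-0.   , -0.005,  1.588]))
```

View pics/w4.png

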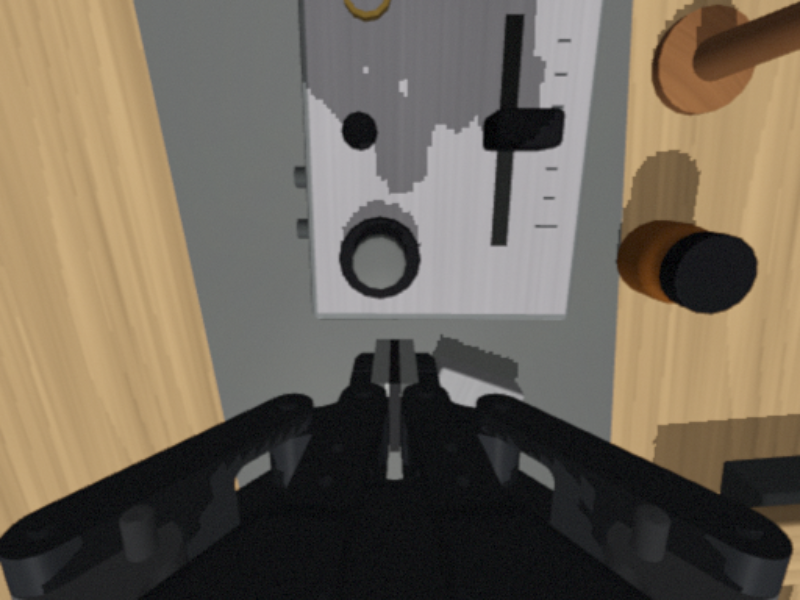

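The lever sits on the 4th tick (third click) at about (524,130), and the button is at (380,258). Now over the button.

```bash
python3 -m pendant '[[[1.2,-0.3,1,0,0,0,0],[1.2,-0.3,1,0,0,0,0],[0.2,-0.1,1,0,0,0,0],[0,0,1,0,0,0,0],[0,0,0,0,0,0,0]]]' 
python3 -c "
from h import *
go(-35,-62,.082)"
```

```text
time: 12.93
ee_pos: [0.5584, 0.0196, 0.0992]
tcp_rot: [179.9, -0.2, 85.1]
wrist_force: [-0.5, -0.7, -1.1]
opening: 0.0
t 12.93 unit [-33.2 -57. ] z 0.0992 rot [179.9  -0.2  85.1] F [-0.5 -0.7 -1.1] d [-0.51 -0.18  1.72] [ 0.001 -0.004  0.001]
```

```bash
python3 -m pendant '[[[-0.5,-0.2,0.5,0,0,0,0],[-0.1,0,0.6,0,0,0,0],[0,0,0.4,0,0,0,0],[0,0,0.3,0,0,0,0],[0,0,0.3,0,0,0,0]]]' 
python3 -c "
from h import *
go(-35,-62,.076)"
```

```text
time: 13.35
ee_pos: [0.5555, 0.0133, 0.0761]
tcp_rot: [180.0, -0.2, 85.1]
wrist_force: [-1.9, 2.3, 5.6]
opening: -0.0005
t 13.35 unit [-35.6 -63.6] z 0.0761 rot [180.   -0.2  85.1] F [-1.9  2.3  5.6] d [0.16 0.06 0.01] [ 0.001 -0.004  0.002]
```

Nearly there. Press to the stop until the force rises, then release and lift.

```bash
python3 -m pendant '[[[0,0,0.15,0,0,0,0],[0,0,0.15,0,0,0,0],[0,0,0.1,0,0,0,0]]]' 
python3 -m pendant '[[[0,0,-1,0,0,0,0],[0,0,-1.5,0,0,0,0],[0,0,-2,0,0,0,0],[-1,0,-2,0,0,0,0],[-1.5,0,-2,0,0,0,0]]]'
python3 -m pendant '[[[-1.5,0,0,0,0,0,0],[0,0,0,0,0,0,0],[0,0,0,0,0,0,0]]]'
python3 look.py pics/w5.png; python3 -c "
from h import *
bot.camera('top')
for t in ('block','cup','jar','mandrel'): print(t,[(m['confidence'],ray('top',m['uv'],0).round(3)) for m in bot.mark_of('top',t)[:1]])"
```

```text
time: 13.6
ee_pos: [0.5557, 0.0132, 0.0761]
tcp_rot: [179.8, -0.3, 85.1]
wrist_force: [-2.3, -0.1, 4.6]
opening: -0.0
time: 14.02
ee_pos: [0.5517, -0.0117, 0.1623]
tcp_rot: [-180.0, -0.3, 85.1]
wrist_force: [0.6, 0.5, -0.3]
opening: -0.0001
time: 14.27
ee_pos: [0.5526, -0.0295, 0.1696]
tcp_rot: [179.5, -0.2, 85.0]
wrist_force: [0.0, 0.1, -0.4]
opening: -0.0002
lever_top 0.97 [338.9  62.2] [0.6256 0.0682 0.101 ]
start_top 0.6 [249.3 141.3] [0.555  0.0153 0.082 ]
unit 0.77 [285.8  77.1] [0.6002 0.0735 0.    ]
unit 0.85 [([204, 0], [0.528, 0.131]), ([199, 94], [0.514, 0.059]), ([211, 175], [0.515, -0.015]), ([360, 177], [0.659, -0.031]), ([383, 0], [0.676, 0.119])]
14.5667 (array([  9.27,   4.09, -10.14]), array([ 0.002, -0.008,  1.59 ]))
block [(0.62, array([ 0.6  , -0.114,  0.   ]))]
cup [(0.98, array([0.609, 0.246, 0.   ]))]
jar [(0.51, array([ 0.744, -0.012,  0.   ]))]
mandrel [(0.83, array([0.773, 0.109, 0.   ]))]
```

View pics/w5.png

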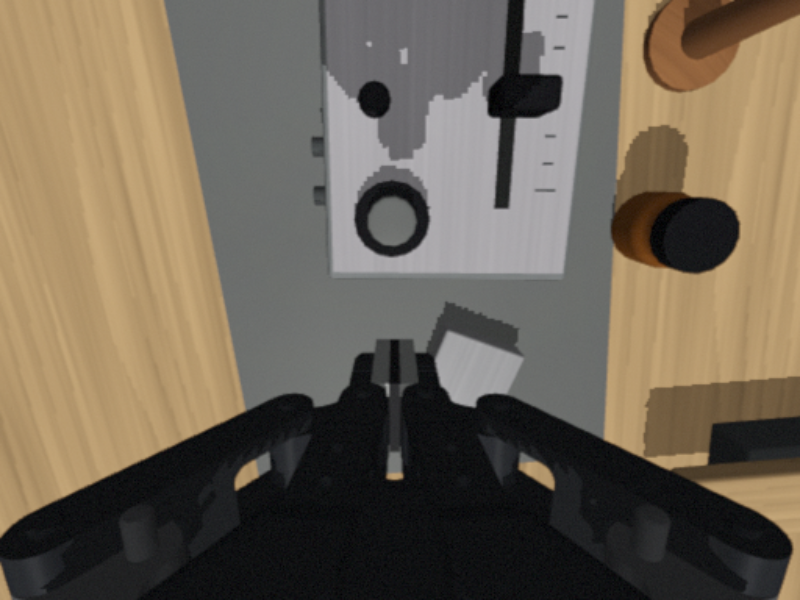

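The lever is still in click 3 and the button is up. The press force was only about 5 N at z 0.076, so it isn't clear the button bottomed out. I'll press once more, more firmly.

```bash
python3 -m pendant '[[[1.5,-0.05,1.5,0,0,0,0],[1.5,-0.05,2,0,0,0,0],[1,-0.05,2,0,0,0,0],[0.2,0,1.2,0,0,0,0],[0,0,0,0,0,0,0]]]'
python3 -c "
from h import *
go(-35,-62,.082)"
```

```text
time: 15.23
ee_pos: [0.5558, 0.0145, 0.1003]
tcp_rot: [179.4, -0.2, 85.1]
wrist_force: [-1.1, -0.7, -0.1]
opening: -0.0002
t 15.23 unit [-35.4 -62.4] z 0.1003 rot [179.4  -0.2  85.1] F [-1.1 -0.7 -0.1] d [0.03 0.03 1.83] [ 0.01  -0.004  0.001]
```

```bash
python3 -m pendant '[[[0,0,0.8,0,0,0,0],[0,0,0.6,0,0,0,0],[0,0,0.5,0,0,0,0],[0,0,0.4,0,0,0,0],[0,0,0.4,0,0,0,0]]]'
python3 -m pendant '[[[0,0,0.4,0,0,0,0],[0,0,0.4,0,0,0,0]]]'
```

```text
time: 15.65
ee_pos: [0.5574, 0.0133, 0.0753]
tcp_rot: [179.2, -0.3, 85.0]
wrist_force: [-15.0, 1.6, 46.7]
opening: -0.0
time: 15.82
ee_pos: [0.5575, 0.0133, 0.0756]
tcp_rot: [178.9, -0.4, 85.0]
wrist_force: [-16.8, 2.4, 32.0]
opening: 0.0001
```

It bottomed out hard at z 0.0755 with 32–47 N. Lift clear and check.

```bash
python3 -m pendant '[[[0,0,-1,0,0,0,0],[0,0,-1.5,0,0,0,0],[0,0,-2,0.01,0,0,0],[-1,0,-2,0.01,0,0,0],[-1.5,0,-2,0,0,0,0]]]' >/dev/null
python3 -m pendant '[[[-1.5,0,-1,0,0,0,0],[0,0,0,0,0,0,0],[0,0,0,0,0,0,0],[0,0,0,0,0,0,0]]]'
python3 look.py pics/w6.png
```

```text
time: 16.57
ee_pos: [0.554, -0.0305, 0.1792]
tcp_rot: [179.6, -0.4, 84.9]
wrist_force: [-0.4, -0.4, -0.6]
opening: -0.0004
lever_top 0.93 [334.4  60.2] [0.6268 0.0703 0.101 ]
start_top 0.8 [248.9 139.7] [0.5559 0.0151 0.082 ]
unit 0.69 [279.5  80. ] [0.5956 0.0716 0.    ]
unit 0.58 [([204, 0], [0.528, 0.135]), ([210, 172], [0.514, -0.015]), ([354, 175], [0.658, -0.031]), ([374, 0], [0.674, 0.122])]
16.8667 (array([ 9.43,  3.88, -9.05]), array([-1.000e-03, -9.000e-03,  1.587e+00]))
```

View pics/w6.png

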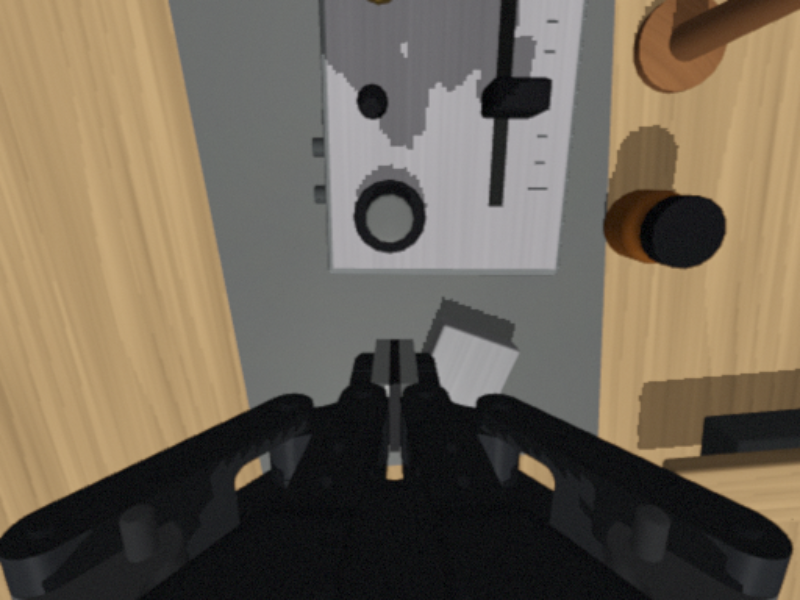

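The lever is at (516,98), on the third click with three ticks showing behind it. The button is up at (390,215), the bystanders in view look undisturbed and the arm is clear. Handing in.

```bash
python3 -c "
from h import *
print(bot.job_done())"
```

```text
the job is handed in; nothing more can be done
None
```

The job is handed in. `job_done` gave no verdict, so what follows is from my own checks.

**What I did**
- With the fingers shut, I pushed the lever from the side back to its off stop. It stopped at about 12 N, and the camera put it at unit y −44 mm against −45 mm expected.
- I then pushed it forward at about 25 mm/s, click by click, until it snapped into the third click, and backed off.
- I pressed the start button twice. The first press reached z 0.076 m at only about 5 N, so I could not tell whether it had gone all the way down. The second, firmer press bottomed out at z 0.0755 m.

**Last checks**
- **Lever:** it stands on the fourth tick (third click). The camera estimate is within about 4 mm of mid-slot, which is coarser than the 3 mm tolerance.
- **Button and arm:** the button looks up in the picture, and the arm is clear with the wrist force back to noise.
- **Bystanders:** before the second press I re-measured the block, bowl, jar and mandrel in the top view. They agreed to within about 15 mm, which I take as detector noise. I did not re-measure the ring, handpiece or hammer, though no move came near them.

**What disagreed or went wrong**
- Joint 6 ran into its range limit during the approach, which pulled the tool off course until I turned to a different yaw. Nothing was touched.
- The second press peaked at 47 N on the wrist. That is under the 120 N limit, and it went through the fingertips rather than the arm or gripper body, which is what the 40 N limit covers.

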